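# Lock pin out of the jar and home in the can crusher, with sprung tongs

## Task

With the sprung tongs, fish the can crusher's steel lock pin out of the open glass jar and put it shank down into the crusher's socket, down onto the stop screw hidden inside; there press it down with the tongs for about a second with roughly a kilogram's weight (10 N), never leaning much harder on the crusher or the glass. Then leave the pin standing on the stop and stand the tongs, tips down, back in their holder; keep the fingers off the pin, the jar standing where it is and the other recycling alone.

Things in the scene. Friction and masses are not known exactly. Their poses are not given: they have to be found in the camera images.
- tongs: Steel sprung tongs, 90 g, upright, tips down in the holder. Two flat parallel arms, 16 wide (x), 4 thick, 130 mm tall, joined by a sprung guide at the top; bow 142 mm above the tips. Outside each arm a black finger pad 22 mm wide, 73 to 117 mm above the tips: grip these from above. 40 mm over the pads (y) when open. Origin: level with the tips, on the arm at -y, midway between the arms when open; z up.
- tongs_jaw (a joint): How far the tongs are squeezed, in m: the arms stay parallel and approach along the tongs' y. 0 open (tip gap 26 mm), 0.016 closed on the pin's 10 mm stem, at most 0.024. The spring resists with 2 N when open plus 0.25 N per mm and opens them again; the tips take the rest of the squeeze.
- tip_fixed (a point): Lower inner edge of the tip of the arm on the tongs' -y side, middle of its width.
- tip_moving (a point): Lower inner edge of the tip of the arm on the tongs' +y side, middle of its width. The grip of the tongs is midway between the two tip points.
- holder: Open aluminium box for the tongs, fixed on the tray: 36 mm (x) by 58 mm (y) outside, 50 mm tall, walls and floor 3 mm thick. Origin under its centre; the tongs stand on its floor, arms apart along its y.
- jar: Clear glass yogurt jar with open mouth, loose, 190 g: 74 mm outside, 72 mm at the rim, walls 4 mm, 68 mm tall, inner floor 5 mm above its underside. Origin under its centre, z up. It and the holder may stand in either place.
- jar_rim (a point): Centre of the jar's mouth, at the height of its rim.
- pin: Round steel lock pin, 43 mm tall, 55 g, upright on the jar's floor, up to 7 mm off centre. From below: shank 14 mm in diameter, 22 mm long, its foot tapered to 9 mm over the lowest 4 mm; flange 24 mm in diameter, 5 mm thick; stem 10 mm in diameter, 16 mm tall, for the tongs, whose tip ends can rest and press on the flange's top. Origin under the foot, z up.
- pin_flange (a point): Centre of the underside of the pin's flange, 22 mm above the foot.
- crusher: Steel can crusher with lever, fixed on the tray: base plate 100 mm wide (y), 10 mm thick, from x = -50 to 250 mm. The socket is in an aluminium block 50 by 50 mm, its flat top 50 mm above the underside, over the origin; beyond it (x from 59 mm) stand a plate, the ram and the lever, no higher than 165 mm. Origin under the socket.
- socket (a point): Centre of the socket's mouth, level with the block's flat top; z up. Round hole 15.4 mm wide, with a small chamfer. Inside, out of sight, is the stop screw: its top lies somewhere from 8 to 18 mm below the mouth, differently each time, so the pin's flange ends up 4 to 14 mm above the block.
- stop_housing: Bottom 10 mm of the socket block, 50 by 50 mm, which carries the hidden stop screw; fixed to the crusher. Origin in the middle of its underside, 40 mm below the mouth; this does not show the height of the screw. The screw is rigid: it does not give way or sink under the pin.
- bottle: Brown glass bottle, 62 mm in diameter, 200 mm tall. Bystander, loose. Origin under its centre.
- flask: White plastic shampoo flask with flip-top cap, 36 (x) by 62 (y) by 157 mm tall, empty. Bystander, loose. Origin under its centre.
- crushed_can: Crushed silver can, about 66 mm in diameter, 40 mm tall. Bystander, loose. Origin under its centre.
- food_tin: Empty food tin, 66 mm in diameter, 75 mm tall. Bystander, loose. Origin under its centre.
- spice_jar: Small closed glass spice jar, 44 mm in diameter, 62 mm tall. Bystander, loose. Origin under its centre.
- jar_lid: Metal jar lid, 68 mm in diameter, 10 mm tall. Bystander, loose. Origin under its centre.

How it is judged:
On the way, in this order (a step that is already met when the one before it is completed fails the run):
1. the pin is held by the tongs, clear above the jar's rim (z of pin in the frame of jar above 0.07 m and contact force between tongs and pin above 1 N), for 0.2 s.
2. the pin is in the socket, upright, and pressed down on the stop screw with the tongs, with at least 5 N, for half a second (horizontal distance between pin_flange and socket below 0.004 m and z of pin_flange in the frame of socket between 0.002 and 0.016 m and angle between pin's own z axis and vertical below 0.15 rad and contact force between pin and stop_housing above 5 N and contact force between tongs and pin above 4 N), for 0.5 s.
At the end, for the whole second after the job is handed in: The pin stands in the crusher's socket with its weight on the stop screw, within 4 mm of the socket's centre and tilted under 0.15 rad; the tongs stand open in the holder, tips down on its floor (within 12 mm), leaning under 0.35 rad; the jar stands upright; all at rest (horizontal distance between pin_flange and socket below 0.004 m and z of pin_flange in the frame of socket between 0.002 and 0.016 m and angle between pin's own z axis and vertical below 0.15 rad and contact force between pin and stop_housing above 0.1 N and x of tongs in the frame of holder between -0.015 and 0.015 m and y of tongs in the frame of holder between -0.02 and 0.02 m and z of tongs in the frame of holder between 0 and 0.012 m and angle between tongs's own z axis and vertical below 0.35 rad and value of joint tongs_jaw below 0.004 m and angle between jar's own z axis and vertical below 0.05 rad and contact force between tongs and pin below 0.1 N and linear speed of each of tongs, pin, jar below 0.02 m/s); the robot touches nothing.
It fails at once if the fingers touch the pin (contact force between the fingers and pin above 0.5 N).
It fails at once if more than 25 N in all between the crusher and the pin, the tongs or the fingers (contact force between any of pin, tongs, the fingers and crusher above 25 N).
It fails at once if the glass jar is pushed with more than 15 N, tipped by more than 0.3 rad or shifted by more than 30 mm (contact force between any of tongs, pin, the fingers and jar above 15 N or angle between jar's own z axis and vertical above 0.3 rad or distance of jar from where it was at the start of the episode above 0.03 m).
It fails at once if a bystander is moved by more than 25 mm (distance of any of bottle, flask, crushed_can, food_tin, spice_jar, jar_lid from where it was at the start of the episode above 0.025 m).
It also fails if it takes over 67 s, if anything falls off the work surface, if the arm or the gripper's body presses on something with over 40 N, if the wrist force passes 120 N, or if a joint passes its speed limit or range.

## Robot

A 7-joint arm with a two-finger parallel gripper is mounted at the origin on the work surface. World frame = base frame: x ahead of the robot, y to its left, z up, the work surface at z = 0. Lengths are in m, angles in rad, forces in N, time in s.
With the tool pointing down it reaches from about 0.35 to 0.9 m from the base axis. Payload 19.9 kg.
Tool frame: the origin (TCP) lies midway between the tips of the shut fingers; the grasp point (between the pads) lies 19 mm behind it; z points along the fingers, y is the direction in which the jaws open and shut (so a half turn about z gives the same grasp; the last joint's range is limited). The gripper opens to 94 mm and grips with 3 to 60 N. Pads are 16 mm wide; open, the fingers measure 119 mm over their backs; the gripper's body (75 mm by 177 mm) begins 78 mm behind the grasp point.
Start: joints at [-0.042, 0.417, -0.01, 1.614, 0.005, 1.111, -0.053], TCP at [0.625, 0, 0.205] pointing down, gripper open.
Joint ranges: [-2.81, 2.81], [-0.39, 2.02], [-1.27, 1.25], [0.06, 2.57], [-1.19, 4.33], [0.19, 2], [-2.82, 2.82]. Speed limits (rad/s): [1.89, 1.89, 2.39, 2.39, 3.01, 3.01, 3.01].

## Interface

Orientations are given as a unit quaternion [x, y, z, w].
In Python, from workcell import telemetry, imaging, r gives the robot as it stands. The module is installed in compiled form; this text tells all that it offers.
- The arm moves only by the tool jog_arm, never from a script. Its argument "series" is a list of rows, each a list of 4 numbers: the shift along the tool's x, y, z in mm, then the turn about the tool's z in rad. In form: [[dx, dy, dz, spin], ...]. A call has 1 to 20 rows; each row is the pose to reach, as a shift and turn from the pose measured when the call began, along the tool's axes at that moment; what a row does not reach only later rows make up. A row lasts 1/10 s, in which the tool goes at most 50 mm and 8.59 degrees, less where a joint would pass 70% of its speed; a pose out of reach is approached as far as the arm can. A call with a gripper value outside its range is refused whole. "fingers" is the opening, from 0 (shut) to 1 (fully open), set as the call begins (left out, the last holds). The fingers move at their own pace and stop on an object; "squeeze" is the grip in N (left out, the last holds). Time passes only in rows, so rows that repeat a pose let the fingers close. It gives the time, the measured TCP pose, the force and the opening at its end, in the units of the state.
- telemetry.get_obs(): the state, without advancing time (a new reading comes with each control period).
- imaging.snapshot(name): name is "scene" or "side" or "wrist"; returns the picture (384x512x3 uint8, blue, green, red); there is no depth.
- imaging.camera_params(name): a dict with "K" (3x3 intrinsics, pixels), "T" (4x4, takes a point from camera to world coordinates). Camera axes: x right, y up, looking along -z (the intrinsics and any distortion apply to the point x, -y, -z); pixel columns grow to the right and rows downward; lengths in m; the calibration is good to about 2 mm. A picture is of the moment at which its call begins: read the wrist's pose just before it. camera_params takes no time and is no camera call; for the wrist camera it gives the pose at the moment of the call.
- r.close_job(): hands the job in, once; it reports no verdict.
The state is a dict: "clock": time; "q": joint angles; "dq": joint speeds; "tau": joint torques, N m; "position": TCP position; "eef_rot": TCP orientation; "contact_force": force on the tool from outside, world axes, zero at the start; "moment": the same for the moment, N m; "opening": opening from 0.0 (shut) to 1.0 (fully open).
Only numpy, scipy, OpenCV 4.12 (cv2) and the standard library are available. Lean on these libraries where they do the work, as an engineer would, in place of code of your own. Each camera call takes 0.05 s, during which the arm holds its last target. There are 200 camera calls.

## Working session

There is one attempt and no reset: what is moved stays moved. The work goes in short steps, Python scripts to look and compute and a tool call to move; the robot and the scene stay as the last step left them, time stands still between calls to the robot, and variables do not carry over. Pictures are saved under pics/ and viewed, about 8 in all and at most 12, crops included, and the job is handed in when it is done.

Besides the shell and the picture viewer there is one more tool, called after "Emit:" by a JSON object that holds its "api" and its "payload", one argument or row to a line. jog_arm: Moves the arm, as the interface text tells. Its arguments: {"type":"object","properties":{"series":{"type":"array"},"fingers":{"type":"number"},"squeeze":{"type":"number"}},"required":["series"]}

```bash
mkdir -p pics; ls; python3 - <<'E'
from workcell import telemetry, imaging, r
import cv2, numpy as np
o=telemetry.get_obs(); print({k:np.round(v,4).tolist() for k,v in o.items()})
for n in ("scene","side","wrist"):
    p=imaging.camera_params(n); print(n,np.round(p["K"],1).tolist(),np.round(p["T"],4).tolist(), [k for k in p])
    cv2.imwrite(f"pics/{n}0.png",imaging.snapshot(n))
a=cv2.imread("pics/scene0.png");b=cv2.imread("pics/side0.png")
E
```

```text
pics
{'clock': 0.0, 'q': [-0.0415, 0.418, -0.0103, 1.6142, 0.0047, 1.1107, -0.053], 'dq': [-0.0015, -0.0015, -0.0003, -0.0005, -0.0002, 0.0015, -0.0009], 'tau': [0.0035, -85.1262, 0.6403, -42.5992, -0.0488, 0.0188, 0.0002], 'position': [0.6246, -0.0, 0.2048], 'eef_rot': [0.7071, 0.7071, -0.0005, -0.0004], 'contact_force': [-0.3519, 0.4913, -1.2784], 'moment': [0.0087, 0.0289, 0.0094], 'opening': 0.9986}
scene [[462.8, 0.0, 253.5], [0.0, 462.8, 192.6], [0.0, 0.0, 1.0]] [[0.8798, -0.416, 0.2299, 0.8585], [0.4751, 0.7556, -0.451, -0.4972], [0.0139, 0.506, 0.8624, 1.1106], [0.0, 0.0, 0.0, 1.0]] ['K', 'T']
side [[413.2, 0.0, 261.0], [0.0, 413.2, 185.4], [0.0, 0.0, 1.0]] [[-0.9594, 0.1747, -0.2214, 0.3464], [-0.282, -0.5934, 0.7539, 0.8114], [0.0003, 0.7857, 0.6186, 0.7167], [0.0, 0.0, 0.0, 1.0]] ['K', 'T']
wrist [[265.1, 0.0, 255.5], [0.0, 265.1, 194.0], [0.0, 0.0, 1.0]] [[1.0, -0.0006, -0.0002, 0.6248], [0.0006, 0.9712, 0.2381, 0.0693], [0.0, -0.2381, 0.9712, 0.3844], [0.0, 0.0, 0.0, 1.0]] ['K', 'T']
```

View images.

View pics/scene0.png

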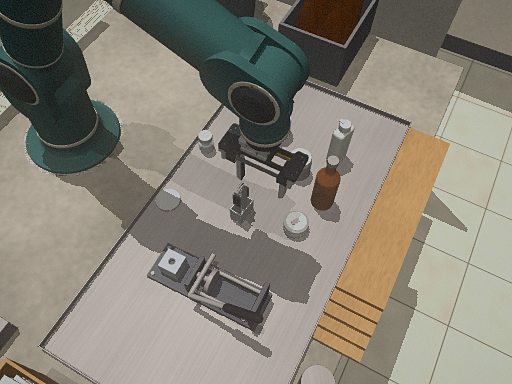

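View pics/side0.png

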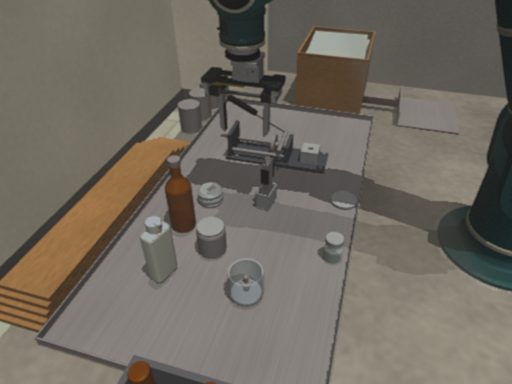

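View pics/wrist0.png

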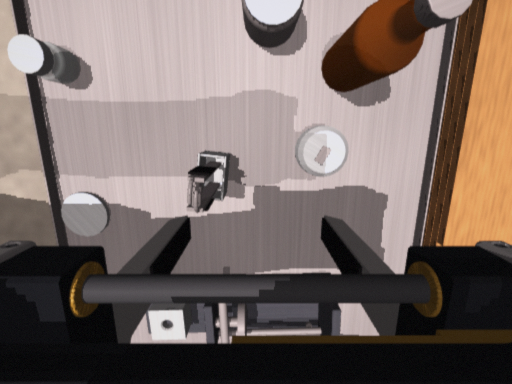

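```bash
cat > h.py <<'E'
from workcell import telemetry, imaging, r
import cv2, numpy as np
def ray(p,uv):
    K,T=np.array(p["K"]),np.array(p["T"]); d=np.linalg.inv(K)@[uv[0],uv[1],1]
    return T[:3,3], T[:3,:3]@(d*[1,-1,-1])
def at_z(p,uv,z):
    c,d=ray(p,uv); return c+d*(z-c[2])/d[2]
def proj(p,X):
    K,T=np.array(p["K"]),np.array(p["T"]); q=T[:3,:3].T@(np.asarray(X,float)-T[:3,3]); q=K@(q*[1,-1,-1]); return q[:2]/q[2]
E
python3 - <<'E'
from h import *
P={n:imaging.camera_params(n) for n in("scene","side","wrist")}
for n,nm,uv,z in [("side","jar under",(246,292),.0),("side","rim",(246,273),.068),("side","holder base",(264,203),0),("side","holdertop",(266,190),.05),("scene","holdertop",(240,205),.05),("side","socket",(310,150),.05),("scene","socket",(172,262),.05),("wrist","socket",(167,324),.05),("wrist","holdertop",(214,162),.05),("side","tongs bow",(268,160),.145),("scene","bow",(242,185),.145)]:
    print(n,nm,at_z(P[n],uv,z).round(3))
def crop(n,cx,cy,w,h,W,H): 
    a=cv2.imread(f"pics/{n}0.png"); return cv2.resize(a[cy-h//2:cy+h//2,cx-w//2:cx+w//2],(W,H),interpolation=cv2.INTER_CUBIC)
m=np.vstack([np.hstack([crop("side",246,280,80,60,400,300),crop("side",268,183,80,60,400,300)]),np.hstack([crop("scene",172,260,80,60,400,300),crop("wrist",210,180,80,60,400,300)])])
cv2.imwrite("pics/m1.png",m)
E
```

```text
side jar under [0.531 0.296 0.   ]
side rim [0.528 0.301 0.068]
side holder base [0.574 0.008 0.   ]
side holdertop [0.567 0.014 0.05 ]
scene holdertop [0.563 0.007 0.05 ]
side socket [ 0.495 -0.202  0.05 ]
scene socket [ 0.495 -0.211  0.05 ]
wrist socket [ 0.494 -0.21   0.05 ]
wrist holdertop [0.573 0.029 0.05 ]
side tongs bow [0.563 0.014 0.145]
scene bow [0.566 0.013 0.145]
```

View pics/m1.png

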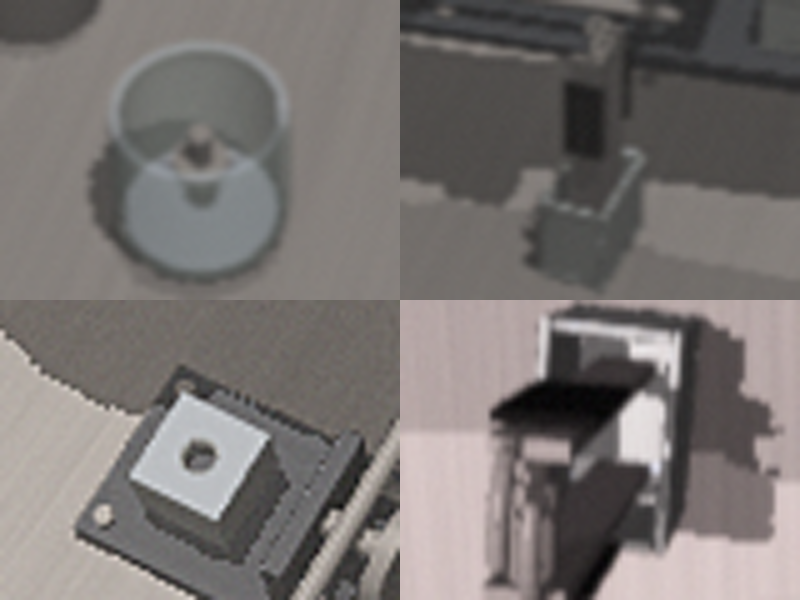

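```bash
python3 - <<'E'
from h import *
P={n:imaging.camera_params(n) for n in("scene","side","wrist")}
w=lambda u,v:((u-400)/5+170,(v-300)/5+150)
s=lambda u,v:((u)/5+132,(v-300)/5+230)
d=lambda u,v:((u-400)/5+228,v/5+153)
j=lambda u,v:(u/5+206,v/5+250)
A=[at_z(P["wrist"],w(*x),.05)[:2] for x in [(541,317),(684,326),(662,550)]]
print("holder corners wrist",np.round(A,4).tolist())
B=[at_z(P["side"],d(*x),.05)[:2] for x in [(540,200),(602,214),(642,155)]]
print("holder corners side",np.round(B,4).tolist())
C=np.array([at_z(P["scene"],s(*x),.05)[:2] for x in [(183,392),(270,432),(218,520),(133,472),(199,455)]])
print("block",C.round(4).tolist(),C[:4].mean(0))
print("jar rim",at_z(P["side"],j(201,110),.068),"floor",at_z(P["side"],j(202,205),.005),"pin top",at_z(P["side"],j(201,130),.048))
print("bow",at_z(P["side"],d(600,22),.145))
for n,uv,z in[("side",(182,225),0),("side",(158,272),0),("side",(211,250),0),("side",(333,258),0),("side",(344,200),0),("side",(210,200),0)]: print(uv,at_z(P[n],uv,z).round(3))
E
```

```text
holder corners wrist [[0.5532, 0.0396], [0.589, 0.0374], [0.5818, -0.0208]]
holder corners side [[0.5885, 0.0326], [0.5552, 0.0345], [0.5481, -0.0181]]
block [[0.4678, -0.1849], [0.517, -0.1822], [0.5196, -0.2325], [0.47, -0.2317], [0.4932, -0.209]] [ 0.49358888 -0.20785108]
jar rim [0.52795716 0.29846731 0.068     ] floor [0.52942863 0.29704064 0.005     ] pin top [0.53032548 0.29259348 0.048     ]
bow [0.56588941 0.00363558 0.145     ]
(182, 225) [0.747 0.147 0.   ]
(158, 272) [ 0.734  0.3   -0.   ]
(211, 250) [0.646 0.205 0.   ]
(333, 258) [0.369 0.15  0.   ]
(344, 200) [ 0.371 -0.064  0.   ]
(210, 200) [0.716 0.037 0.   ]
```

Emit:
{"api": "jog_arm", "payload": {
  "series": [
    [8,-57,-5,0.4],
    [8,-57,-5,0.8],
    [8,-57,-5,1.2],
    [8,-57,-5,1.67],
    [8,-57,-5,1.67],
    [8,-57,-5,1.67],
    [8,-57,-5,1.67],
    [8,-57,-5,1.67],
    [8,-57,-5,1.67],
    [8,-57,-5,1.67],
    [8,-57,-5,1.67],
    [8,-57,-5,1.67],
    [8,-57,-5,1.67],
    [8,-57,-5,1.67]
  ],
  "fingers": 1,
  "squeeze": 40
}}

```text
clock: 1.55
position: [0.5677, 0.008, 0.21]
eef_rot: [0.999, -0.048, -0.001, 0.0]
contact_force: [0.5, 1.2, -0.5]
opening: 1.005
```

```bash
cat >> h.py <<'E'
def wshot(name,crop=None,s=1):
    o=telemetry.get_obs(); p=imaging.camera_params("wrist"); a=imaging.snapshot("wrist")
    np.savez(f"pics/{name}.npz",K=p["K"],T=p["T"])
    if crop: a=a[crop[1]:crop[3],crop[0]:crop[2]]
    cv2.imwrite(f"pics/{name}.png",cv2.resize(a,None,fx=s,fy=s,interpolation=cv2.INTER_CUBIC))
    return p
E
python3 - <<'E'
from h import *
p=wshot("w1",(130,80,390,275),3); o=telemetry.get_obs(); print(o["position"],o["eef_rot"],o["q"],o["contact_force"]);print(proj(p,o["position"]))
E
```

```text
[0.56768761 0.00799501 0.20998989] [ 9.98843680e-01 -4.80732045e-02 -5.17445853e-04  4.80433962e-05] [-0.27940192  0.31699619  0.26038096  1.76137088 -0.09129665  1.07603039
 -1.6549088 ] [ 0.0808924  -0.47803938  0.02475846]
[256.09328774 227.68456354]
```

View pics/w1.png

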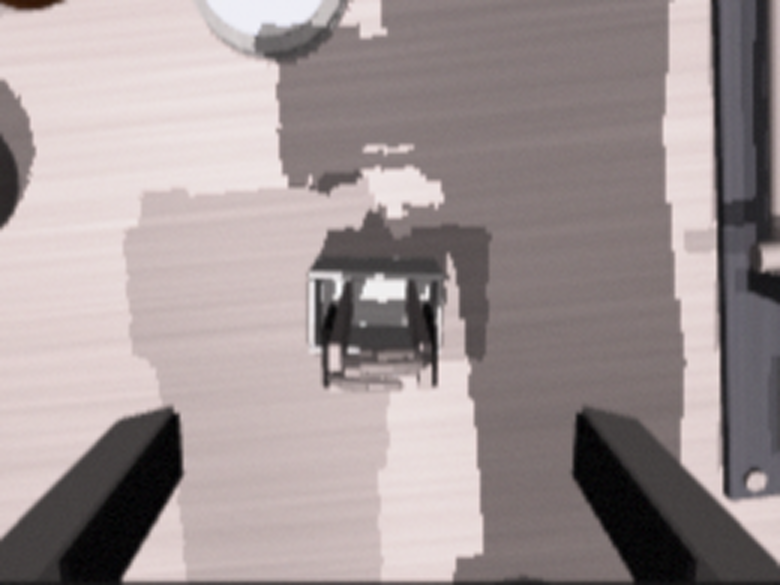

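```bash
python3 - <<'E'
from h import *
p=dict(np.load("pics/w1.npz"))
f=lambda u,v:(130+u/3,80+v/3)
for u,v,z in[(322,386,.12),(438,386,.12),(330,302,.076),(432,302,.076),(345,388,.145),(380,350,.145),(400,390,.145),(307,272,.05),(446,272,.05),(307,348,.05)]: print(u,v,z,at_z(p,f(u,v),z).round(4))
R=p["T"][:3,:3]; print(R.round(3).tolist())
E
```

```text
322 386 0.12 [0.5564 0.0289 0.12  ]
438 386 0.12 [ 0.5526 -0.0119  0.12  ]
330 302 0.076 [0.578  0.0262 0.076 ]
432 302 0.076 [ 0.5741 -0.0145  0.076 ]
345 388 0.145 [0.5625 0.0191 0.145 ]
380 350 0.145 [0.574  0.0067 0.145 ]
400 390 0.145 [0.5602 0.0016 0.145 ]
307 272 0.05 [0.5872 0.0367 0.05  ]
446 272 0.05 [ 0.5815 -0.0229  0.05  ]
307 348 0.05 [0.5536 0.0406 0.05  ]
[[-0.095, 0.967, 0.238], [-0.996, -0.092, -0.023], [-0.001, -0.239, 0.971]]
```

Emit:
{"api": "jog_arm", "payload": {
  "series": [
    [-2.3,0.6,30,0],
    [-2.3,0.6,65,0],
    [-2.3,0.6,100,0],
    [-2.3,0.6,120,0],
    [-2.3,0.6,131,0],
    [-2.3,0.6,131,0],
    [-2.3,0.6,131,0]
  ]
}}

```text
clock: 2.3
position: [0.5658, 0.0076, 0.0799]
eef_rot: [0.999, -0.048, -0.0, -0.0]
contact_force: [0.7, -0.0, 1.0]
opening: 1.0
```

Emit:
{"api": "jog_arm", "payload": {
  "series": [
    [0,0,0,0],
    [0,0,0,0],
    [0,0,0,0],
    [0,0,0,0],
    [0,0,0,0],
    [0,0,0,0],
    [0,0,0,0],
    [0,0,0,0]
  ],
  "fingers": 0.35,
  "squeeze": 30
}}

```text
clock: 3.1
position: [0.5657, 0.0076, 0.0799]
eef_rot: [0.999, -0.048, -0.0, -0.0]
contact_force: [-0.1, 0.5, 0.2]
opening: 0.371
```

Emit:
{"api": "jog_arm", "payload": {
  "series": [
    [0,0,-4,0],
    [0,0,-12,0],
    [0,0,-24,0],
    [0,0,-40,0],
    [0,0,-60,0],
    [0,0,-80,0],
    [0,0,-100,0],
    [0,0,-120,0],
    [0,0,-130,0],
    [0,0,-130,0],
    [0,0,-130,0]
  ]
}}

```text
clock: 4.2
position: [0.5655, 0.0076, 0.2095]
eef_rot: [0.999, -0.048, -0.0, -0.0]
contact_force: [-0.6, -0.5, -1.0]
opening: 0.353
```

```bash
python3 - <<'E'
from h import *
p=wshot("w2"); o=telemetry.get_obs(); print(o["position"],o["opening"],o["contact_force"])
a=cv2.imread("pics/w2.png"); s=imaging.snapshot("side")
cv2.imwrite("pics/m2.png",np.hstack([cv2.resize(a[130:330,180:330],(450,600),interpolation=cv2.INTER_CUBIC),cv2.resize(s[60:260,210:320],(330,600),interpolation=cv2.INTER_CUBIC)]))
E
```

```text
[0.56534465 0.00759865 0.20909414] 0.3512321134825154 [ 0.69511976 -0.21483064 -1.36764833]
```

View pics/m2.png

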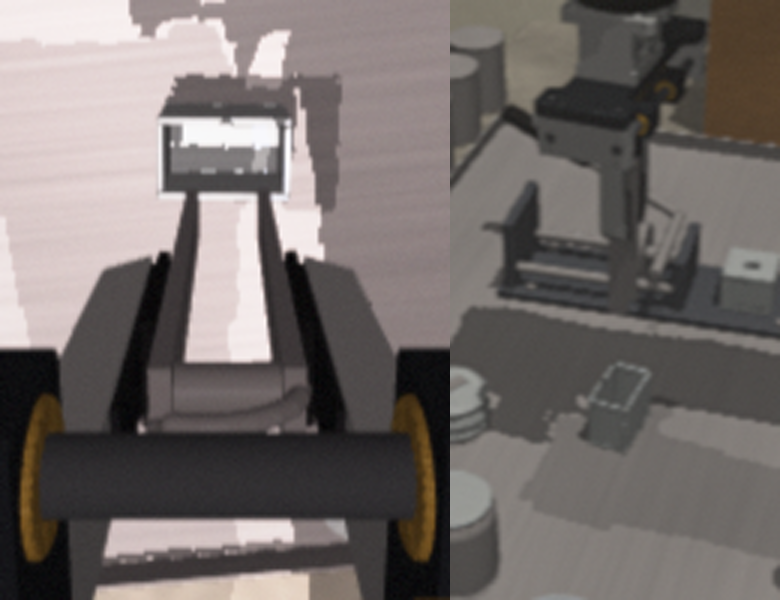

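Emit:
{"api": "jog_arm", "payload": {
  "series": [
    [-4,-20,0,0],
    [-10,-45,0,0],
    [-16,-72,0,0],
    [-22,-100,0,0],
    [-28,-128,0,0],
    [-34,-156,0,0],
    [-40,-184,0,0],
    [-46,-212,0,0],
    [-52,-240,0,0],
    [-58,-262,0,0],
    [-61,-276,0,0],
    [-62,-281,0,0],
    [-62,-281,0,0],
    [-62,-281,0,0],
    [-62,-281,0,0]
  ]
}}

```text
clock: 5.8
position: [0.5309, 0.292, 0.2091]
eef_rot: [0.999, -0.049, -0.001, 0.0]
contact_force: [-0.4, -0.2, -1.7]
opening: 0.351
```

```bash
python3 - <<'E'
from h import *
p=wshot("w3"); o=telemetry.get_obs(); print(o["position"],o["opening"],o["eef_rot"])
a=cv2.imread("pics/w3.png")
cv2.imwrite("pics/m3.png",cv2.resize(a[100:250,160:360],None,fx=4,fy=4,interpolation=cv2.INTER_CUBIC))
q=dict(np.load("pics/w2.npz"))
for u,v in[(160,118),(290,120),(288,197),(160,192)]: print("holder",at_z(q,(180+u/3,130+v/3),.05).round(4))
E
```

```text
[0.53080967 0.29221984 0.20910043] 0.35158958174437005 [ 9.98823908e-01 -4.84809783e-02 -6.15391164e-04  1.27941754e-04]
holder [0.5868 0.0347 0.05  ]
holder [ 0.5806 -0.0207  0.05  ]
holder [ 0.5467 -0.0173  0.05  ]
holder [0.5543 0.0385 0.05  ]
```

View pics/m3.png

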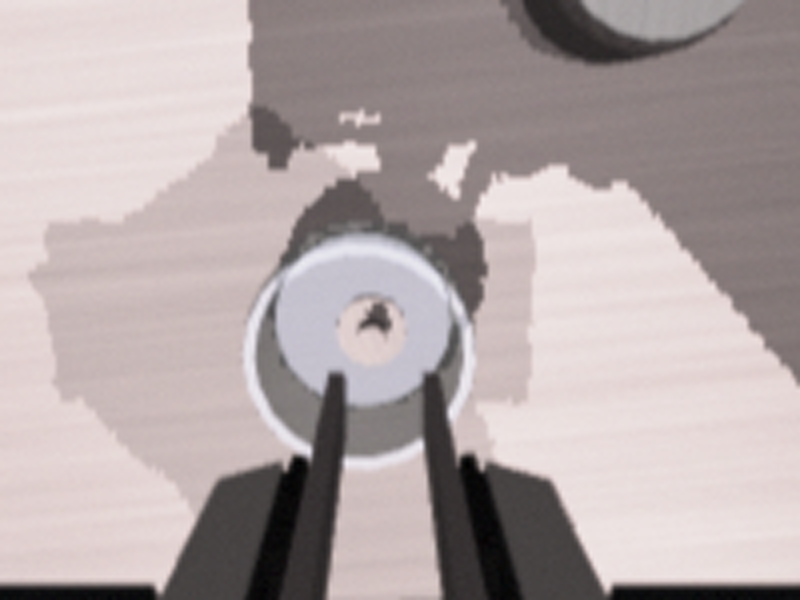

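```bash
python3 - <<'E'
from h import *
q=dict(np.load("pics/w3.npz")); f=lambda u,v:(160+u/4,100+v/4)
o=telemetry.get_obs(); R=q["T"]
pf=at_z(q,f(371,329),.032); rim=at_z(q,f(359,350),.068)
t=at_z(q,f(384,375),o["position"][2]-.076); 
c,s=np.cos(.097),np.sin(.097); X=np.array([c,-s]);Y=np.array([-s,-c])
for n,v in(("flange",pf),("rim",rim),("tips(+x face, so 8 ahead)",t)):
    e=v[:2]-o["position"][:2]; print(n,v.round(4),"tool dx dy mm",(1e3*np.array([X@e,Y@e])).round(1))
wl,wr=[at_z(q,f(u,375),o["position"][2]-.076) for u in(346,424)]; print("gap",np.linalg.norm(wl-wr))
E
```

```text
flange [0.5293 0.2964 0.032 ] tool dx dy mm [-1.9 -4. ]
rim [0.5302 0.2996 0.068 ] tool dx dy mm [-1.4 -7.3]
tips(+x face, so 8 ahead) [0.5374 0.2913 0.1331] tool dx dy mm [6.6 0.3]
gap 0.019339166594171966
```

Emit:
{"api": "jog_arm", "payload": {
  "series": [
    [-0.5,-4.3,5,0],
    [-0.5,-4.3,20,0],
    [-0.5,-4.3,36,0],
    [-0.5,-4.3,50,0],
    [-0.5,-4.3,62,0],
    [-0.5,-4.3,72,0],
    [-0.5,-4.3,80,0],
    [-0.5,-4.3,87,0],
    [-0.5,-4.3,92,0],
    [-0.5,-4.3,95,0],
    [-0.5,-4.3,97,0],
    [-0.5,-4.3,98,0],
    [-0.5,-4.3,98,0],
    [-0.5,-4.3,98,0]
  ]
}}

```text
clock: 7.25
position: [0.5307, 0.2966, 0.1113]
eef_rot: [0.999, -0.048, -0.0, 0.0]
contact_force: [-0.0, 0.4, -0.8]
opening: 0.349
```

```bash
python3 - <<'E'
from h import *
p=wshot("w4"); o=telemetry.get_obs(); print(o["position"],o["opening"],o["contact_force"])
a=cv2.imread("pics/w4.png"); s=imaging.snapshot("side")
cv2.imwrite("pics/m4.png",np.hstack([cv2.resize(a[150:250,205:305],(400,400),interpolation=cv2.INTER_CUBIC),cv2.resize(s[220:320,196:296],(400,400),interpolation=cv2.INTER_CUBIC)]))
E
```

```text
[0.53069118 0.29657217 0.1113115 ] 0.3544512621483418 [ 0.65800199  0.43613892 -0.85213951]
```

View pics/m4.png

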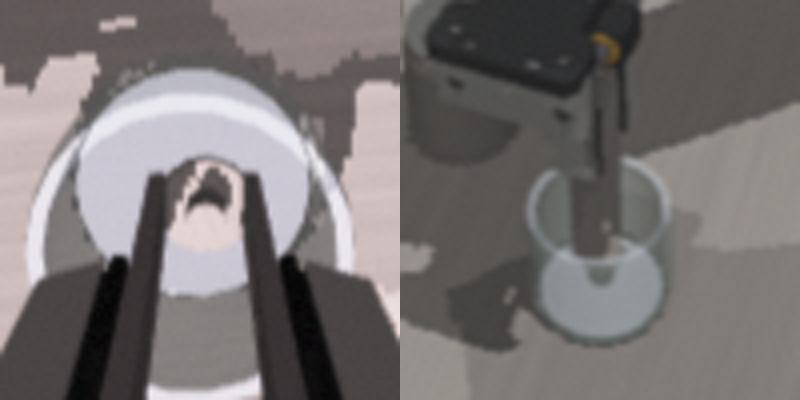

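Emit:
{"api": "jog_arm", "payload": {
  "series": [
    [0,0,0,0],
    [0,0,0,0],
    [0,0,0,0],
    [0,0,0,0],
    [0,0,0,0],
    [0,0,0,0]
  ],
  "fingers": 0,
  "squeeze": 35
}}

```text
clock: 7.95
position: [0.5308, 0.2965, 0.1114]
eef_rot: [0.999, -0.048, -0.0, 0.0]
contact_force: [-0.0, -0.4, 1.1]
opening: 0.238
```

Emit:
{"api": "jog_arm", "payload": {
  "series": [
    [0,0,-2,0],
    [0,0,-6,0],
    [0,0,-12,0],
    [0,0,-20,0],
    [0,0,-30,0],
    [0,0,-42,0],
    [0,0,-55,0],
    [0,0,-70,0],
    [0,0,-85,0],
    [0,0,-100,0],
    [0,0,-106,0],
    [0,0,-106,0],
    [0,0,-106,0],
    [0,0,-106,0]
  ]
}}

```text
clock: 9.35
position: [0.5305, 0.2964, 0.2166]
eef_rot: [0.999, -0.048, -0.001, 0.0]
contact_force: [-0.5, 0.4, -2.1]
opening: 0.239
```

Emit:
{"api": "jog_arm", "payload": {
  "series": [
    [0.5,15,0,0],
    [1,40,0,0],
    [2,70,0,0],
    [3,102,0,0],
    [4,136,0,0],
    [5,170,0,0],
    [6,204,0,0],
    [7,238,0,0],
    [8,272,0,0],
    [9,306,0,0],
    [10,340,0,0],
    [11,374,0,0],
    [12,408,0,0],
    [13,440,0,0],
    [13.5,468,0,0],
    [14,488,0,0],
    [14.5,500,0,0],
    [14.5,505,0,0],
    [14.5,505,0,0],
    [14.5,505,0,0]
  ]
}}

```text
clock: 11.35
position: [0.4962, -0.2067, 0.2169]
eef_rot: [0.999, -0.048, -0.001, 0.0]
contact_force: [0.6, 0.9, -1.7]
opening: 0.237
```

```bash
python3 - <<'E'
from h import *
p=wshot("w5"); o=telemetry.get_obs(); print(o["position"],o["eef_rot"],o["opening"],o["contact_force"])
a=cv2.imread("pics/w5.png"); s=imaging.snapshot("side"); cv2.imwrite("pics/side5.png",s)
u,v=proj(imaging.camera_params("side"),[.494,-.208,.09]).astype(int); print(u,v)
cv2.imwrite("pics/m5.png",np.hstack([cv2.resize(a[120:240,200:310],(440,480),interpolation=cv2.INTER_CUBIC),cv2.resize(s[v-60:v+60,u-45:u+45],(360,480),interpolation=cv2.INTER_CUBIC)]))
E
```

```text
[ 0.4962259  -0.20663302  0.21694047] [ 9.98855287e-01 -4.78245121e-02 -9.44513738e-04  1.98160371e-04] 0.2356972898179905 [-0.10762541 -1.05600695 -2.12667461]
311 137
```

View pics/m5.png

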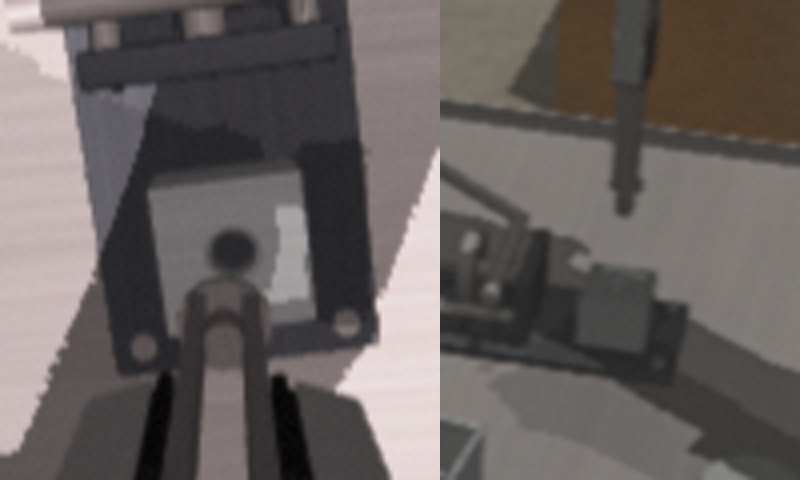

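```bash
python3 - <<'E'
from h import *
q=dict(np.load("pics/w5.npz")); f=lambda u,v:(200+u/4,120+v/4)
o=telemetry.get_obs(); c,s=np.cos(.0957),np.sin(.0957); X=np.array([c,-s]);Y=np.array([-s,-c])
for n,uv,z in(("hole",(233,250),.05),("flange",(225.5,321),.137),("stemtop",(224,331),.153),("blockTL",(149,190),.05),("blockTR",(298,170),.05),("blockBR",(316,318),.05)):
    v=at_z(q,f(*uv),z); e=v[:2]-o["position"][:2]; print(n,v.round(4),"tool",(1e3*np.array([X@e,Y@e])).round(1))
# foot from side
p=imaging.camera_params("side")
for x,y in((.494,-.2065),(.496,-.2065)): print("foot side px",proj(p,[x,y,.110]),"crop",(proj(p,[x,y,.110])-[311-45,137-60])*4)
E
```

```text
hole [ 0.4954 -0.2099  0.05  ] tool [-0.5  3.3]
flange [ 0.4949 -0.2071  0.137 ] tool [-1.3  0.5]
stemtop [ 0.4968 -0.2068  0.153 ] tool [0.6 0.1]
blockTL [ 0.518  -0.1843  0.05  ] tool [ 19.6 -24.4]
blockTR [ 0.5199 -0.2335  0.05  ] tool [26.2 24.4]
blockBR [ 0.4694 -0.2356  0.05  ] tool [-23.9  31.4]
foot side px [312.10615728 131.5539956 ] crop [184.4246291 218.2159824]
foot side px [311.41256806 131.45149855] crop [181.65027222 217.80599422]
```

Emit:
{"api": "jog_arm", "payload": {
  "series": [
    [0.5,2.8,4,0],
    [0.5,2.8,12,0],
    [0.5,2.8,24,0],
    [0.5,2.8,36,0],
    [0.5,2.8,46,0],
    [0.5,2.8,52,0],
    [0.5,2.8,54,0],
    [0.5,2.8,54,0],
    [0.5,2.8,54,0],
    [0.5,2.8,54,0]
  ]
}}

```text
clock: 12.45
position: [0.4966, -0.2096, 0.1634]
eef_rot: [0.999, -0.048, -0.001, 0.0]
contact_force: [0.3, -0.7, -1.6]
opening: 0.236
```

```bash
python3 - <<'E'
from h import *
p=wshot("w6"); o=telemetry.get_obs(); print(o["position"],o["eef_rot"],o["opening"],o["contact_force"])
a=cv2.imread("pics/w6.png"); s=imaging.snapshot("side"); sc=imaging.snapshot("scene")
u,v=proj(imaging.camera_params("side"),[.494,-.208,.07]).astype(int); print(u,v)
x,y=proj(imaging.camera_params("scene"),[.494,-.208,.07]).astype(int); print(x,y)
L=lambda i,b,sz:cv2.resize(i[b[1]:b[3],b[0]:b[2]],sz,interpolation=cv2.INTER_CUBIC)
cv2.imwrite("pics/m6.png",np.hstack([L(a,(210,140,300,260),(360,480)),np.vstack([L(s,(u-30,v-20,u+30,v+20),(360,240)),L(sc,(x-30,y-20,x+30,y+20),(360,240))])]))
E
```

```text
[ 0.49656953 -0.20959859  0.16332497] [ 9.98856110e-01 -4.78125525e-02 -5.99279417e-04  2.68863865e-04] 0.2408161235447117 [ 0.18528635 -0.15357654 -1.55964811]
311 143
171 257
```

View pics/m6.png

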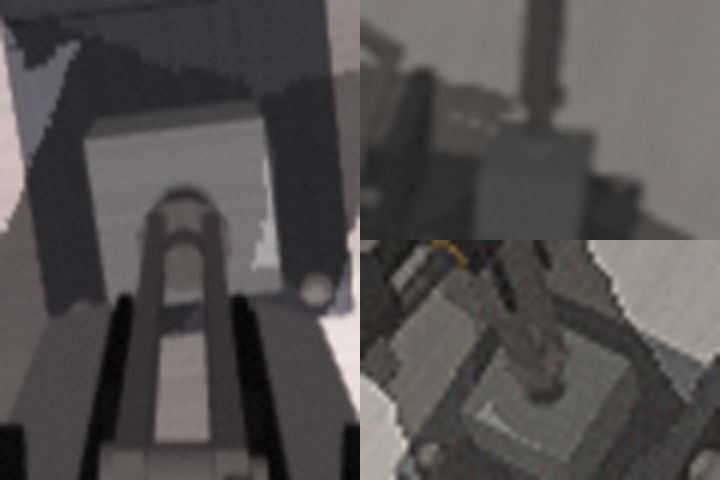

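Emit:
{"api": "jog_arm", "payload": {
  "series": [
    [0,0,2,0],
    [0,0,4,0],
    [0,0,5,0],
    [0,0,6,0],
    [0,0,6.5,0],
    [0,0,7,0],
    [0,0,7,0]
  ]
}}

```text
clock: 13.3
position: [0.4965, -0.2096, 0.1562]
eef_rot: [0.999, -0.048, -0.001, 0.0]
contact_force: [-0.0, -1.1, -0.6]
opening: 0.238
```

Emit:
{"api": "jog_arm", "payload": {
  "series": [
    [0,0,0.5,0],
    [0,0,1,0],
    [0,0,1.5,0],
    [0,0,1.5,0]
  ]
}}

```text
clock: 13.7
position: [0.4964, -0.2095, 0.1546]
eef_rot: [0.999, -0.048, -0.001, 0.0]
contact_force: [-0.1, -0.9, -1.5]
opening: 0.237
```

Emit:
{"api": "jog_arm", "payload": {
  "series": [
    [0,0,0.5,0],
    [0,0,1,0],
    [0,0,1.5,0],
    [0,0,2,0],
    [0,0,2,0]
  ]
}}

```text
clock: 14.2
position: [0.4964, -0.2095, 0.1525]
eef_rot: [0.999, -0.048, -0.001, 0.0]
contact_force: [0.2, 0.1, -0.7]
opening: 0.237
```

Emit:
{"api": "jog_arm", "payload": {
  "series": [
    [0,0,0.5,0],
    [0,0,1,0],
    [0,0,1.5,0],
    [0,0,2,0],
    [0,0,2,0]
  ]
}}

```text
clock: 14.7
position: [0.4964, -0.2095, 0.1505]
eef_rot: [0.999, -0.048, -0.001, 0.0]
contact_force: [-0.8, 0.8, -1.6]
opening: 0.237
```

Emit:
{"api": "jog_arm", "payload": {
  "series": [
    [0,0,0.4,0],
    [0,0,0.8,0],
    [0,0,1.2,0],
    [0,0,1.2,0]
  ]
}}

```text
clock: 15.1
position: [0.4963, -0.2095, 0.1492]
eef_rot: [0.999, -0.048, -0.001, 0.0]
contact_force: [-0.1, -0.1, -1.7]
opening: 0.235
```

Emit:
{"api": "jog_arm", "payload": {
  "series": [
    [0,0,0.4,0],
    [0,0,0.8,0],
    [0,0,0.8,0]
  ]
}}

```text
clock: 15.4
position: [0.4963, -0.2095, 0.1483]
eef_rot: [0.999, -0.048, -0.001, 0.0]
contact_force: [-0.8, 0.7, -1.1]
opening: 0.236
```

Emit:
{"api": "jog_arm", "payload": {
  "series": [
    [0,0,0.4,0],
    [0,0,0.8,0],
    [0,0,0.8,0]
  ]
}}

```text
clock: 15.7
position: [0.4963, -0.2095, 0.1474]
eef_rot: [0.999, -0.048, -0.001, 0.0]
contact_force: [0.7, 0.4, -1.6]
opening: 0.234
```

Foot is now about 9 mm below the mouth with no contact force; continuing in small steps.

Emit:
{"api": "jog_arm", "payload": {
  "series": [
    [0,0,0.4,0],
    [0,0,0.8,0],
    [0,0,0.8,0]
  ]
}}

```text
clock: 16.0
position: [0.4963, -0.2095, 0.1466]
eef_rot: [0.999, -0.048, -0.001, 0.0]
contact_force: [0.5, 0.2, -0.7]
opening: 0.238
```

Emit:
{"api": "jog_arm", "payload": {
  "series": [
    [0,0,0.4,0],
    [0,0,0.8,0],
    [0,0,0.8,0]
  ]
}}

```text
clock: 16.3
position: [0.4964, -0.2095, 0.1459]
eef_rot: [0.999, -0.048, -0.001, 0.0]
contact_force: [-0.8, 1.6, 1.3]
opening: 0.239
```

Emit:
{"api": "jog_arm", "payload": {
  "series": [
    [0,0,0.4,0],
    [0,0,0.8,0],
    [0,0,0.8,0]
  ]
}}

```text
clock: 16.6
position: [0.4968, -0.2096, 0.1457]
eef_rot: [0.999, -0.048, -0.0, 0.0]
contact_force: [-0.8, 0.3, 9.1]
opening: 0.238
```

Emit:
{"api": "jog_arm", "payload": {
  "series": [
    [0,0,0.6,0],
    [0,0,0.6,0],
    [0,0,0.6,0],
    [0,0,0.6,0]
  ]
}}

```text
clock: 17.0
position: [0.4972, -0.2097, 0.1457]
eef_rot: [0.999, -0.048, 0.0, 0.0]
contact_force: [-0.5, 1.6, 9.8]
opening: 0.238
```

Emit:
{"api": "jog_arm", "payload": {
  "series": [
    [-0.6,0,0.65,0],
    [-0.6,0,0.65,0],
    [-0.6,0,0.65,0],
    [-0.6,0,0.65,0],
    [-0.6,0,0.65,0],
    [-0.6,0,0.65,0],
    [-0.6,0,0.65,0],
    [-0.6,0,0.65,0],
    [-0.6,0,0.65,0],
    [-0.6,0,0.65,0],
    [-0.6,0,0.65,0],
    [-0.6,0,0.65,0]
  ]
}}

```text
clock: 18.2
position: [0.497, -0.2097, 0.1457]
eef_rot: [0.999, -0.048, 0.001, 0.0]
contact_force: [-1.0, 1.4, 10.3]
opening: 0.237
```

```bash
python3 - <<'E'
from h import *
o=telemetry.get_obs(); print(o["position"],o["eef_rot"],o["opening"],o["contact_force"],o["moment"])
p=wshot("w7"); a=cv2.imread("pics/w7.png"); s=imaging.snapshot("side"); sc=imaging.snapshot("scene")
L=lambda i,b,sz:cv2.resize(i[b[1]:b[3],b[0]:b[2]],sz,interpolation=cv2.INTER_CUBIC)
cv2.imwrite("pics/m7.png",np.hstack([L(a,(210,140,300,260),(360,480)),np.vstack([L(s,(281,123,341,163),(360,240)),L(sc,(141,237,201,277),(360,240))])]))
E
```

```text
[ 0.49697477 -0.2097449   0.14572493] [ 9.98856634e-01 -4.78015892e-02  6.06115826e-04  2.55898539e-04] 0.23657089606628035 [-0.99214277  1.36436077 10.27236646] [0.50904081 0.65900269 0.0047276 ]
```

View pics/m7.png

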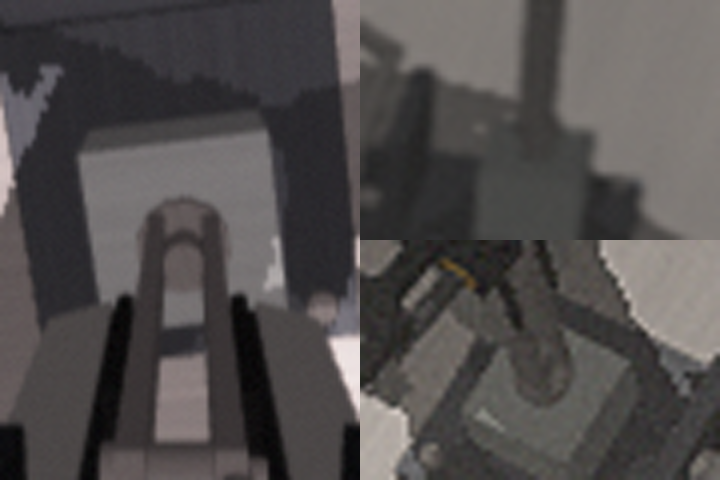

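Emit:
{"api": "jog_arm", "payload": {
  "series": [
    [-0.3,0,0.3,0],
    [-0.4,0,0,0],
    [-0.4,0,0,0],
    [-0.4,0,0,0]
  ]
}}

```text
clock: 18.75
position: [0.4967, -0.2097, 0.1458]
eef_rot: [0.999, -0.048, 0.001, 0.0]
contact_force: [-0.5, 0.5, 5.4]
opening: 0.239
```

Emit:
{"api": "jog_arm", "payload": {
  "series": [
    [0,0,0,0],
    [0,0,0,0],
    [0,0,0,0],
    [0,0,0,0],
    [0,0,0,0],
    [0,0,0,0]
  ],
  "fingers": 0.36,
  "squeeze": 30
}}

```text
clock: 19.35
position: [0.4967, -0.2097, 0.1458]
eef_rot: [0.999, -0.048, 0.001, 0.0]
contact_force: [0.5, 0.2, -0.2]
opening: 0.359
```

Emit:
{"api": "jog_arm", "payload": {
  "series": [
    [0,0,-1,0],
    [0,0,-3,0],
    [0,0,-6,0],
    [0,0,-10,0],
    [0,0,-16,0],
    [0,0,-24,0],
    [0,0,-36,0],
    [0,0,-50,0],
    [0,0,-66,0],
    [0,0,-82,0],
    [0,0,-98,0],
    [0,0,-105,0],
    [0,0,-105,0],
    [0,0,-105,0]
  ]
}}

```text
clock: 20.75
position: [0.4964, -0.2095, 0.2505]
eef_rot: [0.999, -0.048, 0.001, 0.0]
contact_force: [0.5, -0.0, -0.6]
opening: 0.358
```

Emit:
{"api": "jog_arm", "payload": {
  "series": [
    [2,-15,0,0],
    [5,-40,0,0],
    [10,-70,0,0],
    [17,-100,0,0],
    [24,-130,0,0],
    [32,-160,0,0],
    [40,-188,0,0],
    [45,-208,0,0],
    [47.9,-219,0,0],
    [47.9,-222.9,0,0],
    [47.9,-222.9,0,0],
    [47.9,-222.9,0,0],
    [47.9,-222.9,0,0]
  ]
}}

```text
clock: 22.05
position: [0.5651, 0.0068, 0.2506]
eef_rot: [0.999, -0.048, 0.001, 0.0]
contact_force: [-0.5, -1.0, -0.5]
opening: 0.36
```

```bash
python3 - <<'E'
from h import *
p=wshot("w8"); o=telemetry.get_obs(); print(o["position"],o["eef_rot"],o["opening"],o["contact_force"])
a=cv2.imread("pics/w2.png",0); b=cv2.imread("pics/w8.png",0)
# tips in w2 at (244,194),(269,194): rows below 188..215, arms
for n,(x0,y0,x1,y1) in {"L":(236,197,252,240),"R":(260,197,278,240),"bow":(225,245,285,272)}.items():
    r_=cv2.matchTemplate(b[y0-12:y1+12,x0-12:x1+12],a[y0:y1,x0:x1],cv2.TM_CCOEFF_NORMED); _,m,_,l=cv2.minMaxLoc(r_); print(n,round(m,3),np.array(l)-12)
s=imaging.snapshot("side"); sc=imaging.snapshot("scene")
L=lambda i,b,sz:cv2.resize(i[b[1]:b[3],b[0]:b[2]],sz,interpolation=cv2.INTER_CUBIC)
cv2.imwrite("pics/m8.png",np.hstack([L(b[...,None].repeat(3,2),(200,120,310,270),(352,480)),np.vstack([L(s,(281,123,341,163),(360,240)),L(sc,(141,237,201,277),(360,240))])]))
E
```

```text
[0.56513333 0.00693858 0.25064177] [ 9.98832041e-01 -4.83130023e-02  6.07413315e-04  1.98848388e-04] 0.36008456684555745 [-0.87659991  0.4171686  -1.36286472]
L 0.988 [-1  2]
R 0.979 [ 0 -1]
bow 0.974 [0 0]
```

Emit:
{"api": "jog_arm", "payload": {
  "series": [
    [0.5,-0.7,10,0],
    [0.5,-0.7,35,0],
    [0.5,-0.7,65,0],
    [0.5,-0.7,90,0],
    [0.5,-0.7,108,0],
    [0.5,-0.7,116,0],
    [0.5,-0.7,119,0],
    [0.5,-0.7,122,0],
    [0.5,-0.7,125,0],
    [0.5,-0.7,128,0],
    [0.5,-0.7,130,0],
    [0.5,-0.7,130,0]
  ]
}}

```text
clock: 23.4
position: [0.5659, 0.0079, 0.1205]
eef_rot: [0.999, -0.048, 0.001, 0.0]
contact_force: [-0.1, 0.5, -0.5]
opening: 0.362
```

Tips are about 6 mm inside the holder with no force; going down to just above its floor.

Emit:
{"api": "jog_arm", "payload": {
  "series": [
    [-0.2,0.2,5,0],
    [-0.2,0.2,12,0],
    [-0.2,0.2,20,0],
    [-0.2,0.2,28,0],
    [-0.2,0.2,34,0],
    [-0.2,0.2,38,0],
    [-0.2,0.2,39.5,0],
    [-0.2,0.2,39.5,0],
    [-0.2,0.2,39.5,0]
  ]
}}

```text
clock: 24.3
position: [0.5659, 0.0077, 0.0812]
eef_rot: [0.999, -0.048, 0.001, 0.0]
contact_force: [0.0, 0.4, -0.2]
opening: 0.363
```

Emit:
{"api": "jog_arm", "payload": {
  "series": [
    [0,0,0.4,0],
    [0,0,0.4,0]
  ]
}}

```text
clock: 24.5
position: [0.566, 0.0077, 0.0811]
eef_rot: [0.999, -0.048, 0.001, 0.0]
contact_force: [-0.8, -0.2, -1.1]
opening: 0.363
```

Emit:
{"api": "jog_arm", "payload": {
  "series": [
    [0,0,0,0],
    [0,0,0,0],
    [0,0,0,0],
    [0,0,0,0],
    [0,0,0,0],
    [0,0,0,0],
    [0,0,0,0],
    [0,0,0,0]
  ],
  "fingers": 1
}}

```text
clock: 25.3
position: [0.566, 0.0077, 0.0811]
eef_rot: [0.999, -0.048, 0.001, 0.0]
contact_force: [0.4, -0.4, -0.3]
opening: 0.99
```

Emit:
{"api": "jog_arm", "payload": {
  "series": [
    [0,0,-3,0],
    [0,0,-12,0],
    [0,0,-30,0],
    [0,0,-55,0],
    [0,0,-80,0],
    [0,0,-105,0],
    [0,0,-130,0],
    [0,0,-155,0],
    [0,0,-170,0],
    [0,0,-170,0],
    [0,0,-170,0],
    [0,0,-170,0]
  ]
}}

```text
clock: 26.5
position: [0.5652, 0.0078, 0.2502]
eef_rot: [0.999, -0.048, 0.0, 0.0]
contact_force: [0.7, -0.3, -0.6]
opening: 1.0
```

```bash
python3 - <<'E'
from h import *
p=wshot("w9"); o=telemetry.get_obs(); print(o["clock"],o["position"],o["opening"],o["contact_force"])
w=cv2.imread("pics/w9.png"); s=imaging.snapshot("side"); sc=imaging.snapshot("scene")
L=lambda i,b,sz:cv2.resize(i[b[1]:b[3],b[0]:b[2]],sz,interpolation=cv2.INTER_CUBIC)
cv2.imwrite("pics/m9.png",np.vstack([np.hstack([L(w,(206,120,306,195),(400,300)),L(s,(228,153,308,213),(400,300))]),np.hstack([L(s,(281,123,341,168),(400,300)),L(sc,(141,235,201,280),(400,300))])]))
E
```

```text
26.55 [0.56524843 0.00773642 0.2501952 ] 0.9978196969845354 [0.03465419 0.06438322 0.05841652]
```

View pics/m9.png

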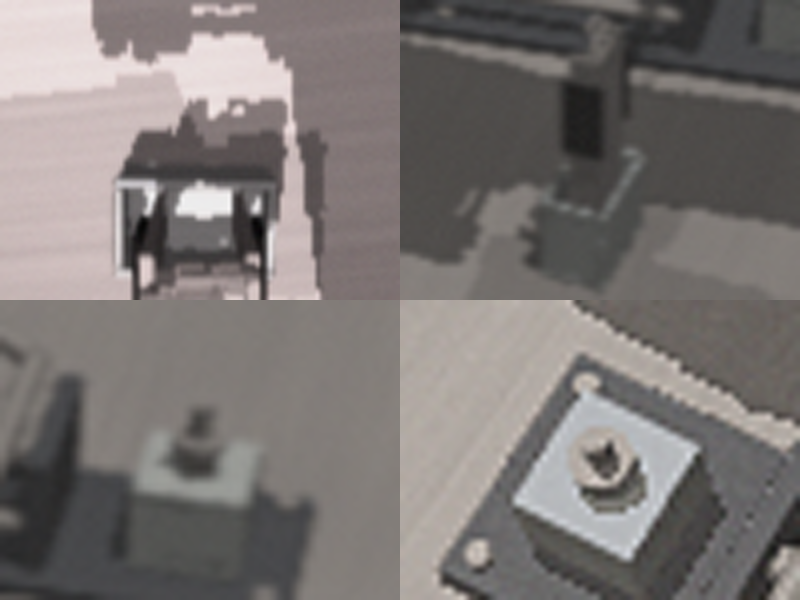

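The tongs stand upright in the holder as at the start (side-view pads match the first crop). The pin stands upright in the socket, with its flange clear of the block. Handing in.

```bash
python3 -c "
from h import *
print(r.close_job(), telemetry.get_obs()['clock'])"
```

```text
the job is handed in; nothing more can be done
the job is handed in; nothing more can be done
```

I gripped the tongs at their pads and lifted the pin about 40 mm clear of the jar's rim. I lowered it into the socket until it met the stop, about 10.5 mm below the mouth. There I pressed for about 1.6 s: the reading was 9–10 N, about 11 N allowing for the tongs' and pin's weight. I then set the tongs back in their holder and handed in after about 27 s.

- **Last checks:** the final picture shows the pin upright in the socket with its flange above the block. The tongs stand open and upright in the holder, as at the start. The gripper is fully open, about 0.17 m above where it let go, and the wrist force is near zero.
- **Small disagreements:** the socket's x estimates from the three cameras differed by about 2 mm, but the pin went in without side force. While pressing, the tool drifted about 0.8 mm in x.
- **Not looked at again:** I took no close picture of the jar or the bystanders after lifting the pin. No unusual force showed during any move.

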